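# Start the strainer plug in the cooling pump's deep well

### The job

The strainer well of the still's cooling-water pump stands open. Take the long wing-headed plug, lower it upright to the bottom of the well with its two lugs going through the two slots down there, then screw it in clockwise (about a sixth of a turn) so that its collar comes down onto the rim, and let go. Leave the short plug and the knob-headed plug standing where they are.

Things in the scene. Friction and masses are not known exactly. Their poses are not given: they have to be found in the camera images.
- long_plug: The plug to use: 154 mm tall, about 180 g, loose, standing upright on its foot. Origin: centre of the foot's underside; z up. Steel foot 24 mm in diameter, 20 mm high, lower edge chamfered; two lugs at its very bottom reach along +y and -y to 42 mm overall, 10 mm wide, 6 mm thick; 16 mm stem; white collar 72 mm in diameter, 6 mm thick, underside 108 mm above the origin; wing head above.
- long_plug_grip (a point): Where to grip the long plug: on its axis in the wing, 142 mm above the foot; axes as the plug's. The wing is an upright white bar 40 mm long (x), 12 mm thick (y), 40 mm high, 114 to 154 mm above the foot; close the fingers along y. The lugs lie crosswise to the wing; a half turn makes no difference. At first the wing's length is within 0.45 rad of world x.
- pump: Cooling pump, fixed: upright steel well tube on a 110 mm square black foot, black motor box 70 mm high on its +x side (55 to 155 mm from the well axis). Origin: on the bench under the well axis; z up. Yaw within 0.4 rad of 0. Two steel ears beside the rim at +y and -y, 34 to 60 mm from the axis, tops 8 mm below the rim, point the way of the two slots inside.
- well_mouth (a point): Centre of the well's mouth at rim height, 125 mm above the bench; axes as the pump's. Rim 74 mm across; mouth 66 mm, narrowing in the top 15 mm to a 49 mm bore.
- well_ledge (a point): On the well axis at the top of the inner ledge, 42 mm above the bench; axes as the pump's. The ledge, 8 mm thick, has a 30 mm round hole for the foot and slots at +y and -y for the lugs (20 degrees of play either way). Lugs through, the foot lands 23 mm above the bench, the collar 6 mm above the rim. If the lugs miss the slots, the collar stays 25 mm above the rim.
- thread_end (a point): On the well axis 17 mm above the bench: where the foot's underside is when home, collar on the rim. From the landing, the thread leads down 6 mm in small steps as the plug turns clockwise seen from above; home from 42 degrees on (60 is right, stop at about 80). Only friction resists; let go, the plug sinks by its weight. Anticlockwise a wall stops it after 20 degrees.
- short_plug: Bystander: a wing-headed plug like the long one but only 101 mm tall with a 60 mm collar, standing on the bench. Leave it. Origin: centre of the foot's underside, z up.
- knob_plug: Bystander: a plug 146 mm tall with a round knob 30 mm in diameter for a head, 60 mm collar and a round foot without lugs, standing on the bench. Leave it. Origin: centre of the foot's underside, z up.
There are look-alikes about, which are no part of the job. Leave any orange look-alike of the long_plug alone.

How it is judged:
By the outcome, as a careful person would: the job done as asked, in the order asked, and still so for the second after the job is handed in, with the robot touching nothing.
It also fails if it takes over 45 s, if anything falls off the work surface, if the arm or the gripper's body presses on something with over 40 N, if the wrist force passes 120 N, or if a joint passes its speed limit or range.

### The arm

A 6-joint arm with a two-finger parallel gripper is mounted at the origin on the work surface. World frame = base frame: x ahead of the robot, y to its left, z up, the work surface at z = 0. Lengths are in m, angles in rad, forces in N, time in s.
With the tool pointing down it reaches from about 0.35 to 0.925 m from the base axis. Payload 6.4 kg.
Tool frame: the origin (TCP) lies at the very end of the fingers, on their centre line; the grasp point (between the pads) lies 19 mm behind it (env.grip_point_offset is the distance from the TCP to the grasp point, in m); z points along the fingers, y is the direction in which the jaws open and shut (so a half turn about z gives the same grasp; the last joint's range is limited). The gripper opens to 94 mm and grips with 3 to 60 N. Pads are 16 mm wide; open, the fingers measure 119 mm over their backs; the gripper's body (75 mm by 177 mm) begins 78 mm behind the grasp point.
Start: joints at [-1.475, 0.245, 1.558, -0, 1.339, -0.174], TCP at [0.173, -0.626, 0.205] pointing down, gripper open.
Joint ranges: [-3.13, 3.13], [-1.02, 2.26], [0.13, 2.54], [-0.95, 4.09], [0.21, 2.88], [-2.74, 2.74]. Speed limits (rad/s): [2.57, 2.57, 3.14, 3.14, 3.14, 3.14].

### API

Orientations are given as a rotation vector (axis times angle).
In Python, from cell import env gives the robot as it stands. The module is installed in compiled form; this text tells all that it offers.
- The arm moves only by the shell command python3 -m handwheel 'ROWS'. ROWS is JSON, a list of rows, each a list of 7 numbers: the finger opening in m, from 0 to 0.094, then the shift along the tool's x, y, z in m, then the turn, a rotation vector about the tool's x, y, z in degrees. A call has 1 to 12 rows; each row shifts and turns the pose as measured when the row begins, along the tool's axes as they then stand; what a row does not reach is not made up. A row lasts 1/8 s, in which the tool goes at most 62.5 mm and 10.7 degrees, less where a joint would pass 70% of its speed; a pose out of reach is approached as far as the arm can. A call is refused whole if a number of a shift passes 0.0625 or a number of a turn 10.7, either way. A call with a gripper value outside its range is refused whole. The fingers move at their own pace and stop on an object; the grip force is fixed at half the most. Time passes only in rows, so rows that do not move let the fingers close. It gives the time, the measured TCP pose, the force and the opening at its end, in the units of the state.
- env.state(): the state, without advancing time (a new reading comes with each control period).
- env.get_image(name): name is "side" or "top"; returns the picture (400x640x3 uint8, blue, green, red); there is no depth.
- env.calibration(name): a dict with "fx", "fy", "cx", "cy" (pixels), "k1" (the pictures are not rectified: a ray, as slopes to the right and down, at radius r is drawn at 1 + k1 r^2 times it, then the intrinsics apply), "world_to_cam" (4x4, takes a point from world to camera coordinates). Camera axes: x right, y down, z forward; pixel columns grow to the right and rows downward; lengths in m; the calibration is good to about 2 mm. A picture is of the moment at which its call begins. calibration takes no time and is no camera call.
- env.hand_in(): hands the job in, once; it reports no verdict.
The state is a dict: "t": time; "qpos": joint angles; "qvel": joint speeds; "joint_efforts": joint torques, N m; "tool_pos": TCP position; "orientation": TCP orientation; "contact_force": force on the tool from outside, world axes, zero at the start; "moment": the same for the moment, N m; "finger_gap": finger opening in m.
Only numpy, scipy, OpenCV 4.12 (cv2) and the standard library are available. Lean on these libraries where they do the work, as an engineer would, in place of code of your own. Each camera call takes 0.05 s, during which the arm holds its last target.

## Working session

There is one attempt and no reset: what is moved stays moved. The work goes in short steps, Python scripts to look and compute and a shell command to move; the robot and the scene stay as the last step left them, time stands still between calls to the robot, and variables do not carry over. Pictures are saved under pics/ and viewed, and the job is handed in when it is done.

```bash
ls; mkdir -p pics; python3 - <<'E'
from cell import env
import cv2
for n in ("side","top"):
    im=env.get_image(n); cv2.imwrite(f"pics/{n}0.png",im)
    c=env.calibration(n); print(n,c)
s=env.state(); print(s)
print(env.grip_point_offset)
E
```

```text
pics
side {'fx': 397.1406353155277, 'fy': 397.1406353155277, 'cx': 320.7148575761105, 'cy': 199.60165731970017, 'k1': -0.025950987192165192, 'world_to_cam': array([[-0.91904742, -0.3939859 ,  0.01126714,  0.48477719],
       [-0.2369377 ,  0.52940641, -0.81460996,  0.20011696],
       [ 0.31497995, -0.75133479, -0.57989971,  0.76493411],
       [ 0.        ,  0.        ,  0.        ,  1.        ]])}
top {'fx': 454.10683816530707, 'fy': 454.10683816530707, 'cx': 316.8841445139218, 'cy': 204.69770238122825, 'k1': -0.12351815982769057, 'world_to_cam': array([[ 0.01622167, -0.9998254 , -0.00927486,  0.04498232],
       [-0.99911788, -0.01584945, -0.03888763,  0.50120938],
       [ 0.03873384,  0.0098975 , -0.99920054,  0.95159826],
       [ 0.        ,  0.        ,  0.        ,  1.        ]])}
{'t': 0.1, 'qpos': array([-1.47511463e+00,  2.45710829e-01,  1.55887044e+00, -2.77647246e-05,
        1.33871450e+00, -1.74070869e-01]), 'qvel': array([-0.00228191, -0.00160159, -0.00375297, -0.00074133,  0.00179454,
       -0.00019036]), 'joint_efforts': array([ 2.01115093e-06, -4.16913092e+01, -3.15525126e+01,  6.86575100e-02,
        3.09807085e-02, -5.49234437e-05]), 'tool_pos': array([ 0.17318483, -0.62594612,  0.20448858]), 'orientation': array([-3.11137188e+00, -4.22223787e-01, -6.23922657e-05]), 'contact_force': array([ 0.84151038, -0.17146366,  0.64987172]), 'moment': array([ 0.04413776, -0.04952898, -0.01822002]), 'finger_gap': 0.09421843901639493}
0.0188
```

View pics/side0.png

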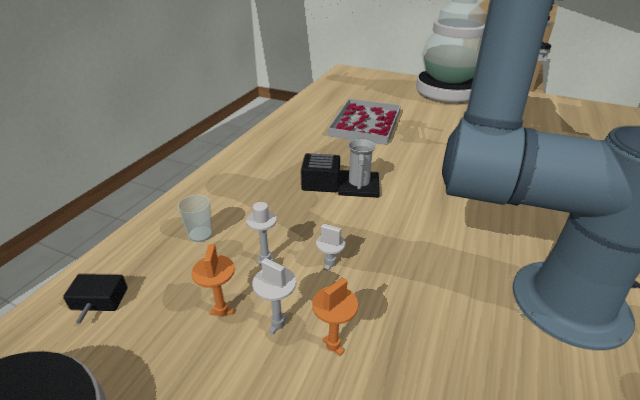

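View pics/top0.png

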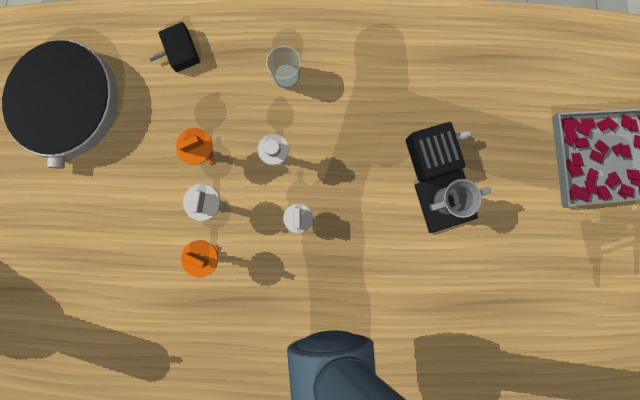

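The top view has these candidates, top pixel first and side pixel second:
- White winged plug at (201,203) / (274,285). It is tall with a large collar, so this is the long plug.
- White winged plug at (298,218) / (330,243). It is short, so this is the short plug.
- White plug with a round knob at (273,150) / (262,218). This is the knob plug.
- Orange look-alikes at (195,146) and (199,258).

The pump well is at (462,199). I'll check these in close crops.

```bash
cat > h.py <<'E'
import numpy as np,cv2
from cell import env
def ray(n,uv):
    c=env.calibration(n);x=(uv[0]-c['cx'])/c['fx'];y=(uv[1]-c['cy'])/c['fy']
    rd=np.hypot(x,y);r=rd
    for _ in range(20): r=rd/(1+c['k1']*r*r)
    s=r/rd if rd>0 else 1
    M=c['world_to_cam'];R=M[:3,:3];o=-R.T@M[:3,3];d=R.T@np.array([x*s,y*s,1]);return o,d
def onz(n,uv,z):
    o,d=ray(n,uv);return o+d*(z-o[2])/d[2]
def proj(n,p):
    c=env.calibration(n);M=c['world_to_cam'];q=M[:3,:3]@np.array(p)+M[:3,3];x,y=q[0]/q[2],q[1]/q[2];k=1+c['k1']*(x*x+y*y)
    return np.array([c['fx']*x*k+c['cx'],c['fy']*y*k+c['cy']])
E
python3 - <<'E'
import cv2,numpy as np
t=cv2.imread('pics/top0.png');s=cv2.imread('pics/side0.png')
def cr(im,x,y,w,h,f):return cv2.resize(im[y:y+h,x:x+w],None,fx=f,fy=f,interpolation=cv2.INTER_NEAREST)
a=np.hstack([cr(t,170,170,64,64,6),cr(t,430,165,64,64,6)])
cv2.imwrite('pics/c1.png',a)
a=np.hstack([cr(s,240,250,80,90,5),cr(s,330,130,60,90,5)])
cv2.imwrite('pics/c2.png',a)
E
```

```text
(no output)
```

View pics/c1.png

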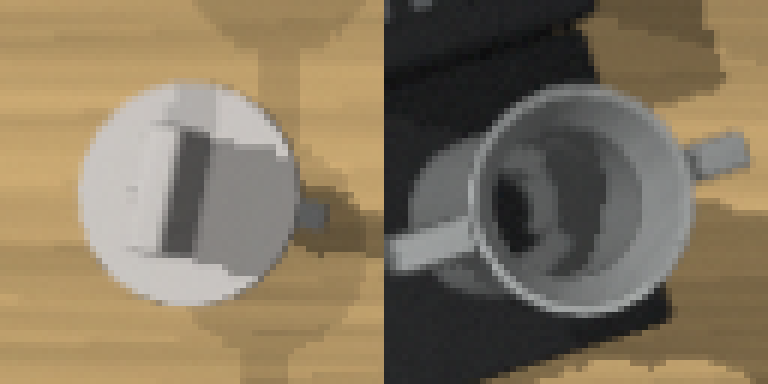

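View pics/c2.png

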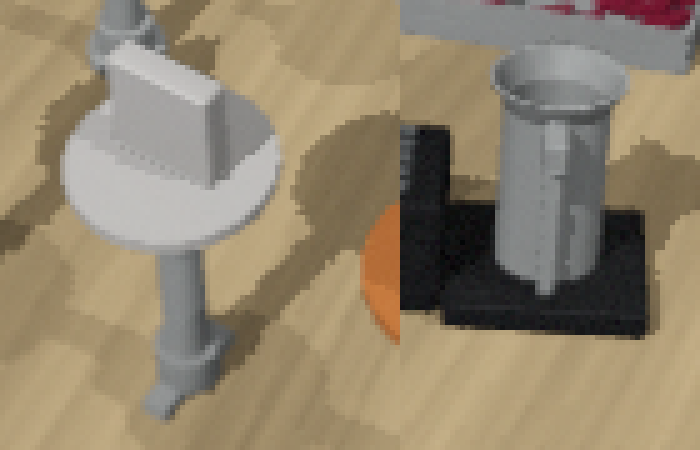

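The first crop confirms the white plug with the long stem, a big collar (top-view centre about (201.5,202)) and lugs at its foot. The pump rim is centred near (463,198.5), with ears at about (431,208) and (490,190).

```bash
python3 - <<'E'
from h import *
T=lambda x,y:(x/6+170-.5,y/6+170-.5)
P=lambda x,y:((x-384)/6+430-.5,y/6+165-.5)
# refined circle: project extremes to plane
pts=np.array([onz('top',T(*p),.114)[:2] for p in [(78,195),(300,190),(190,81),(190,306)]])
print('plug collar',pts,pts.mean(0), (pts[0]+pts[1])/2,(pts[2]+pts[3])/2)
for a,b,z in [((212,130),(197,260),.114),((175,127),(163,255),.154)]:
    A,B=onz('top',T(*a),z),onz('top',T(*b),z);d=A-B;print('wing',A,B,np.degrees(np.arctan2(d[1],d[0])),np.hypot(*d[:2]))
pts=np.array([onz('top',P(*p),.125)[:2] for p in [(468,200),(695,200),(582,85),(582,317)]])
print('rim',pts,(pts[0]+pts[1])/2,(pts[2]+pts[3])/2)
A,B=onz('top',P(390,254),.117),onz('top',P(747,149),.117);d=A-B
print('ears',A,B,np.degrees(np.arctan2(d[1],d[0])),np.hypot(*d[:2]),(A+B)/2)
# side view
S=lambda x,y:(x/5+240-.5,y/5+250-.5); Q=lambda x,y:((x-400)/5+330-.5,y/5+130-.5)
p=np.array([onz('side',S(*p),z)[:2] for p,z in [((61,165),.111),((281,160),.111)]]);print('collar side',p.mean(0))
p=np.array([onz('side',Q(*p),.125)[:2] for p in [(490,75),(631,78)]]);print('rim side',p.mean(0), p)
A,B=onz('side',S(112,45),.154),onz('side',S(217,88),.154);d=A-B;print('wing side',A,B,np.degrees(np.arctan2(d[1],d[0])),np.hypot(*d[:2]))
# side lugs of foot
print('proj plug collar centre->side',proj('side',[*(np.array([onz('top',(201,201.75),.114)[:2]])[0]),.114]), 'expected crop centre',S(171,160))
E
```

```text
plug collar [[0.49747743 0.30940311]
 [0.50017524 0.23744968]
 [0.53440048 0.27393975]
 [0.4627548  0.27202868]] [0.49870199 0.27320531] [0.49882633 0.2734264 ] [0.49857764 0.27298422]
wing [0.51885057 0.26635552 0.114     ] [0.47740457 0.27012029 0.114     ] -5.190252464090557 0.041616634718083426
wing [0.51700773 0.26742107 0.154     ] [0.47807563 0.27008468 0.154     ] -3.9138853165016694 0.03902311734980087
rim [[ 0.51264035 -0.18575719]
 [ 0.51387951 -0.25876377]
 [ 0.54950032 -0.22221674]
 [ 0.47652583 -0.2223903 ]] [ 0.51325993 -0.22226048] [ 0.51301307 -0.22230352]
ears [ 0.49564052 -0.16301643  0.117     ] [ 0.53094205 -0.27875469  0.117     ] 106.96231958019172 0.12100224232594015 [ 0.51329128 -0.22088556  0.117     ]
collar side [0.4966619 0.2714224]
rim side [ 0.51040042 -0.22363119] [[ 0.54405217 -0.21009041]
 [ 0.47674867 -0.23717197]]
wing side [0.51682571 0.26877334 0.154     ] [0.47712397 0.27219285 0.154     ] -4.922734523244066 0.03984872612932125
proj plug collar centre->side [272.09912079 281.16228014] expected crop centre (273.7, 281.5)
```

```bash
cat > g.py <<'E'
from h import *
from scipy.spatial.transform import Rotation as Ro
import sys
def go(p,yaw=None):
    s=env.state();R=Ro.from_rotvec(s['orientation']).as_matrix()
    d=R.T@(np.array(p)-s['tool_pos']);print('t %.2f pos'%s['t'],s['tool_pos'].round(4),'gap',s['finger_gap'].round(4),'F',s['contact_force'].round(1),'q1,q6',s['qpos'][[0,5]].round(2),'zaxis',R[:,2].round(3))
    y=np.degrees(np.arctan2(R[1,0],R[0,0]));print('toolx yaw %.1f'%y,'shift tool mm',(d*1000).round(1),end=' ')
    if yaw is not None:print('turn z',round((y-yaw+90)%180-90,1))
    else: print()
if __name__=='__main__':
    a=[float(v) for v in sys.argv[1:]];go(a[:3],a[3] if len(a)>3 else None)
E
python3 -m handwheel '[[0.094,0,0,-0.03,0,0,10.1],[0.094,0,0,-0.03,0,0,10.1],[0.094,0.05,0,0,0,0,0],[0.094,0.05,0,0,0,0,0]]'; python3 g.py .498 .2725 .205 -4.9
```

```text
t: 0.6
tool_pos: [0.2717, -0.635, 0.2636]
orientation: [-3.131, 0.158, 0.002]
contact_force: [-0.6, -0.6, -0.4]
finger_gap: 0.0938Traceback (most recent call last):
  File "g.py", line 11, in <module>
    a=[float(v) for v in sys.argv[1:]];go(a[:3],a[3] if len(a)>3 else None)
                                       ~~^^^^^^^^^^^^^^^^^^^^^^^^^^^^^^^^^^
  File "g.py", line 6, in go
    d=R.T@(np.array(p)-s['tool_pos']);print('t %.2f pos'%s['t'],s['tool_pos'].round(4),'gap',s['finger_gap'].round(4),'F',s['contact_force'].round(1),'q1,q6',s['qpos'][[0,5]].round(2),'zaxis',R[:,2].round(3))
                                                                                             ^^^^^^^^^^^^^^^^^^^^^
AttributeError: 'float' object has no attribute 'round'
```

```bash
sed -i "s/s\['finger_gap'\].round(4)/round(float(s['finger_gap']),4)/" g.py; python3 -m handwheel '[[0.094,0.05,-0.04,0,0,0,0],[0.094,0.045,-0.05,0,0,0,0],[0.094,0.04,-0.06,0,0,0,0],[0.094,0.02,-0.062,0,0,0,0],[0.094,0,-0.062,0,0,0,0],[0.094,0,-0.062,0,0,0,0],[0.094,0,-0.062,0,0,0,0],[0.094,0,-0.062,0,0,0,0],[0.094,0,-0.062,0,0,0,0],[0.094,0,-0.062,0,0,0,0]]'; python3 g.py .498 .2725 .205 -4.9
```

```text
t: 1.85
tool_pos: [0.4744, -0.0803, 0.2627]
orientation: [-3.124, 0.161, 0.008]
contact_force: [0.5, -0.0, 0.4]
finger_gap: 0.0941
t 1.85 pos [ 0.4744 -0.0803  0.2627] gap 0.0941 F [ 0.5 -0.   0.4] q1,q6 [-0.41  1.26] zaxis [-0.004  0.014 -1.   ]
toolx yaw -5.9 shift tool mm [ -12.5 -352.6   62.4] turn z -1.0
```

```bash
python3 -m handwheel '[[0.094,0,-0.06,0,0,0,0],[0.094,0,-0.06,0,0,0,0],[0.094,0,-0.06,0,0,0,0],[0.094,0,-0.06,0,0,0,0],[0.094,-0.01,-0.06,0,0,0,-1],[0.094,0,-0.03,0.02,0,0,0],[0.094,0,0,0,0,0,0],[0.094,0,0,0,0,0,0]]'; python3 g.py .498 .2725 .205 -4.9
```

```text
t: 2.85
tool_pos: [0.4947, 0.2629, 0.245]
orientation: [-3.127, 0.124, 0.01]
contact_force: [0.7, -0.1, 0.5]
finger_gap: 0.094
t 2.85 pos [0.4947 0.2629 0.245 ] gap 0.094 F [ 0.7 -0.1  0.5] q1,q6 [0.28 1.93] zaxis [-0.006  0.013 -1.   ]
toolx yaw -4.5 shift tool mm [ 2.8 -9.4 40.1] turn z 0.4
```

```bash
cat >> g.py <<'E'
    s=env.state();R=Ro.from_rotvec(s['orientation']);y=a[3]
    M=R.as_matrix();cur=np.degrees(np.arctan2(M[1,0],M[0,0]))
    y=cur+((y-cur+90)%180-90)
    Rt=Ro.from_euler('z',y,degrees=True)*Ro.from_rotvec([np.pi,0,0]);print('turn rv deg',np.degrees((R.inv()*Rt).as_rotvec()).round(2))
E
python3 g.py .498 .2725 .124 -4.9
```

```text
t 2.85 pos [0.4947 0.2629 0.245 ] gap 0.094 F [ 0.7 -0.1  0.5] q1,q6 [0.28 1.93] zaxis [-0.006  0.013 -1.   ]
toolx yaw -4.5 shift tool mm [  3.4  -8.4 121.1] turn z 0.4
turn rv deg [-0.7   0.4   0.36]
```

```bash
python3 -m handwheel '[[0.094,0.003,-0.009,0.02,-0.7,0.4,0.4],[0.094,0,0,0.03,0,0,0],[0.094,0,0,0,0,0,0]]'; python3 g.py .498 .2725 .124 -4.9; python3 - <<'E'
from h import *
im=env.get_image('top');cv2.imwrite('pics/t1.png',cv2.resize(im[120:290,120:340],None,fx=3,fy=3))
im=env.get_image('side');cv2.imwrite('pics/s1.png',cv2.resize(im[180:360,190:370],None,fx=3,fy=3))
E
```

```text
t: 3.22
tool_pos: [0.5005, 0.2683, 0.1968]
orientation: [-3.138, 0.145, -0.007]
contact_force: [0.3, 0.3, 0.8]
finger_gap: 0.094
t 3.23 pos [0.5005 0.2683 0.1968] gap 0.094 F [0.3 0.3 0.8] q1,q6 [0.29 1.96] zaxis [ 0.004  0.    -1.   ]
toolx yaw -5.3 shift tool mm [-3.1 -3.9 72.8] turn z -0.4
turn rv deg [-0.03 -0.24 -0.38]
```

View pics/s1.png

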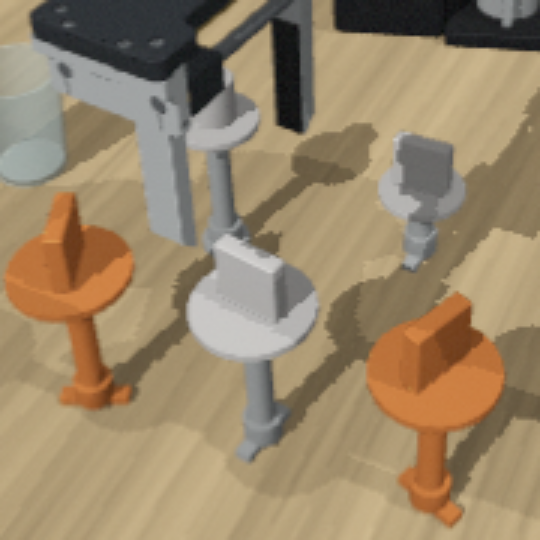

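```bash
python3 - <<'E'
from h import *
for y in (.2683+.047,.2683,.2683-.047): print((proj('side',[.5005,y,.1968])-[190,180])*3,(proj('top',[.5005,y,.1968])-[120,120])*3)
E
```

```text
[189.78208443 242.27400119] [134.70743022 234.23033184]
[237.76050149 182.89698512] [213.89658153 235.41896192]
[280.53515027 129.9721604 ] [294.20730408 236.63676221]
```

View pics/t1.png

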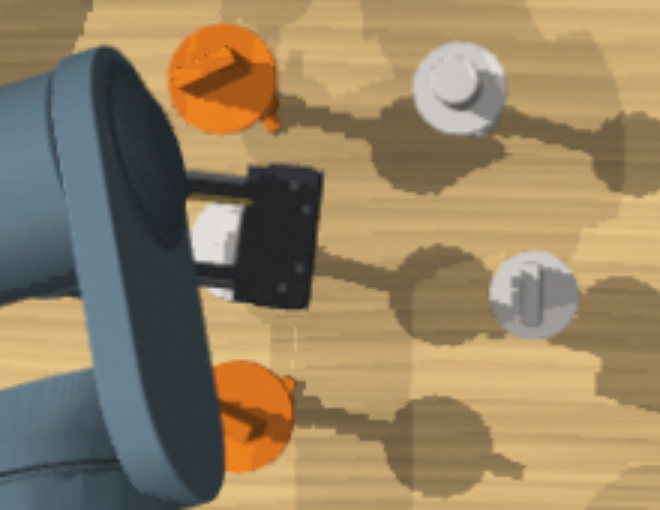

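Both views match the projected fingertip positions, so I'll descend to the wing.

```bash
python3 -m handwheel '[[0.094,-0.003,-0.004,0,0,0,-0.4],[0.094,0,0,0.02,0,0,0],[0.094,0,0,0.02,0,0,0],[0.094,0,0,0,0,0,0]]'; python3 g.py .498 .2725 .124 -4.9
```

```text
t: 3.82
tool_pos: [0.5017, 0.2737, 0.161]
orientation: [-3.135, 0.134, -0.024]
contact_force: [0.6, -0.3, 0.3]
finger_gap: 0.094
t 3.83 pos [0.5017 0.2737 0.161 ] gap 0.094 F [ 0.6 -0.3  0.3] q1,q6 [0.3  1.96] zaxis [ 0.015  0.003 -1.   ]
toolx yaw -4.9 shift tool mm [-4.1  1.7 37. ] turn z 0.0
turn rv deg [-0.27 -0.85  0.02]
```

```bash
python3 -m handwheel '[[0.094,-0.004,0.001,0.012,-0.3,-0.8,0],[0.094,0,0,0.012,0,0,0],[0.094,0,0,0,0,0,0]]'; python3 g.py .498 .2725 .124 -4.9
```

```text
t: 4.2
tool_pos: [0.4977, 0.2731, 0.1357]
orientation: [3.138, -0.134, 0.001]
contact_force: [-0.6, 0.1, -0.1]
finger_gap: 0.0941
t 4.20 pos [0.4977 0.2731 0.1357] gap 0.0941 F [-0.6  0.1 -0.1] q1,q6 [0.3  1.96] zaxis [ 0.    -0.001 -1.   ]
toolx yaw -4.9 shift tool mm [ 0.3  0.6 11.7] turn z 0.0
turn rv deg [ 0.04 -0.02  0.03]
```

```bash
python3 -m handwheel '[[0.094,0,0,0.011,0,0,0],[0.094,0,0,0.0,0,0,0],[0.094,0,0,0,0,0,0]]'; python3 g.py .498 .2725 .124 -4.9;  python3 - <<'E'
from h import *
im=env.get_image('side');cv2.imwrite('pics/s2.png',cv2.resize(im[180:360,190:370],None,fx=3,fy=3))
E
```

```text
t: 4.58
tool_pos: [0.4982, 0.2733, 0.1245]
orientation: [3.138, -0.134, 0.002]
contact_force: [0.2, 0.6, -0.7]
finger_gap: 0.0942
t 4.58 pos [0.4982 0.2733 0.1245] gap 0.0942 F [ 0.2  0.6 -0.7] q1,q6 [0.3  1.96] zaxis [ 0.001 -0.    -1.   ]
toolx yaw -4.9 shift tool mm [-0.1  0.8  0.5] turn z 0.0
turn rv deg [ 0.02 -0.09  0.03]
```

View pics/s2.png

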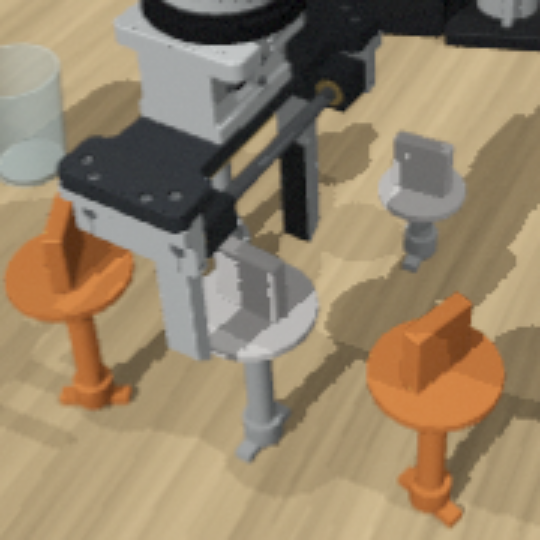

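The fingers straddle the white wing at about (250,275) in the crop and touch nothing. Closing now.

```bash
python3 -m handwheel '[[0.0,0,0,0,0,0,0],[0.0,0,0,0,0,0,0],[0.0,0,0,0,0,0,0],[0.0,0,0,0,0,0,0],[0.0,0,0,0,0,0,0],[0.0,0,0,0,0,0,0],[0.0,0,0,0,0,0,0],[0.0,0,0,0,0,0,0]]'; python3 g.py .498 .2725 .305 -4.9
```

```text
t: 5.62
tool_pos: [0.4986, 0.2734, 0.1252]
orientation: [-3.139, 0.134, -0.004]
contact_force: [0.3, -0.2, -0.8]
finger_gap: 0.0177
t 5.62 pos [0.4986 0.2734 0.1252] gap 0.0177 F [ 0.3 -0.2 -0.8] q1,q6 [0.3  1.96] zaxis [ 0.003 -0.    -1.   ]
toolx yaw -4.9 shift tool mm [  -0.     0.9 -179.8] turn z 0.0
turn rv deg [-0.01 -0.15  0.03]
```

```bash
python3 -m handwheel '[[0.0,0,0,0,0,0,0],[0.0,0,0,0,0,0,0],[0.0,0,0,0,0,0,0]]'; python3 g.py .498 .2725 .305 -4.9
```

```text
t: 6.0
tool_pos: [0.4985, 0.2733, 0.1252]
orientation: [3.139, -0.134, 0.004]
contact_force: [0.8, -0.4, 0.5]
finger_gap: 0.0116
t 6.00 pos [0.4985 0.2733 0.1252] gap 0.0116 F [ 0.8 -0.4  0.5] q1,q6 [0.3  1.96] zaxis [ 0.002 -0.    -1.   ]
toolx yaw -4.9 shift tool mm [   0.     0.9 -179.8] turn z 0.0
turn rv deg [ 0.   -0.14  0.03]
```

```bash
python3 -m handwheel '[[0.0,0,0,-0.01,0,0,0],[0.0,0,0,-0.03,0,0,0],[0.0,0,0,-0.04,0,0,0],[0.0,0,0,-0.05,0,0,0],[0.0,0,0,-0.05,0,0,0],[0.0,0,0,0,0,0,0],[0.0,0,0,0,0,0,0]]'; python3 g.py .512 -.2224 .305 17;  python3 - <<'E'
from h import *
im=env.get_image('side');cv2.imwrite('pics/s3.png',cv2.resize(im[100:360,150:410],None,fx=2,fy=2))
E
```

```text
t: 6.88
tool_pos: [0.4963, 0.273, 0.3103]
orientation: [3.138, -0.133, -0.002]
contact_force: [0.5, -0.0, -2.2]
finger_gap: 0.0119
t 6.88 pos [0.4963 0.273  0.3103] gap 0.0119 F [ 0.5 -0.  -2.2] q1,q6 [0.3  1.96] zaxis [-0.002 -0.001 -1.   ]
toolx yaw -4.9 shift tool mm [ 57.6 492.2   5.9] turn z -21.9
turn rv deg [  0.06   0.1  -21.87]
```

View pics/s3.png

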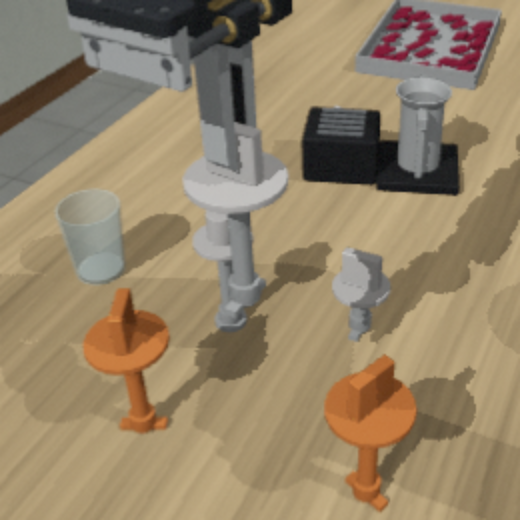

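The plug hangs upright with its collar at about (237,180) in the crop, and nothing else has moved. Next is the transit to the well.

```bash
python3 -m handwheel '[[0.0,0.005,0.02,0,0,0,0],[0.0,0.005,0.04,0,0,0,0],[0.0,0.005,0.05,0,0,0,0],[0.0,0.005,0.05,0,0,0,0],[0.0,0.005,0.05,0,0,0,0],[0.0,0.005,0.05,0,0,0,0],[0.0,0.005,0.05,0,0,0,0],[0.0,0.005,0.05,0,0,0,0],[0.0,0.005,0.04,0,0,0,0],[0.0,0.005,0.03,0,0,0,0],[0.0,0,0,0,0,0,0],[0.0,0,0,0,0,0,0]]'; python3 g.py .512 -.2224 .305 17
```

```text
t: 8.43
tool_pos: [0.4982, -0.1831, 0.2925]
orientation: [-3.137, 0.144, 0.05]
contact_force: [0.0, 0.3, -1.6]
finger_gap: 0.0118
t 8.43 pos [ 0.4982 -0.1831  0.2925] gap 0.0118 F [ 0.   0.3 -1.6] q1,q6 [-0.56  1.11] zaxis [-0.032  0.002 -1.   ]
toolx yaw -5.3 shift tool mm [ 16.9  37.8 -13. ] turn z -22.3
turn rv deg [ -0.29   1.8  -22.26]
```

```bash
python3 -m handwheel '[[0.0,0.01,0.01,-0.01,-0.3,1.8,-5.0],[0.0,0,0.01,0,0,0,-8],[0.0,0,0.01,0,0,0,-8],[0.0,0,0,0,0,0,0],[0.0,0,0,0,0,0,0]]'; python3 g.py .512 -.2224 .305 17
```

```text
t: 9.05
tool_pos: [0.5081, -0.2094, 0.3005]
orientation: [3.107, 0.453, -0.005]
contact_force: [0.1, 0.2, -1.9]
finger_gap: 0.012
t 9.05 pos [ 0.5081 -0.2094  0.3005] gap 0.012 F [ 0.1  0.2 -1.9] q1,q6 [-0.6   0.69] zaxis [-0.003 -0.002 -1.   ]
toolx yaw 16.6 shift tool mm [ 0.  13.6 -4.4] turn z -0.4
turn rv deg [ 0.07  0.18 -0.41]
```

```bash
python3 -m handwheel '[[0.0,0,0.013,0,0,0,-0.4],[0.0,0,0,0,0,0,0]]'; python3 g.py .512 -.2224 .28 17; python3 - <<'E'
from h import *
im=env.get_image('top');cv2.imwrite('pics/t4.png',cv2.resize(im[110:270,370:560],None,fx=4,fy=4)[:600])
im=env.get_image('side');cv2.imwrite('pics/s4.png',cv2.resize(im[60:210,280:430],None,fx=4,fy=4))
E
```

```text
t: 9.3
tool_pos: [0.512, -0.2217, 0.3005]
orientation: [3.106, 0.464, -0.005]
contact_force: [-0.1, -0.5, -0.9]
finger_gap: 0.0117
t 9.30 pos [ 0.512  -0.2217  0.3005] gap 0.0117 F [-0.1 -0.5 -0.9] q1,q6 [-0.61  0.66] zaxis [-0.003 -0.002 -1.   ]
toolx yaw 17.0 shift tool mm [-0.1  0.6 20.5] turn z -0.0
turn rv deg [ 0.07  0.19 -0.02]
```

View pics/s4.png

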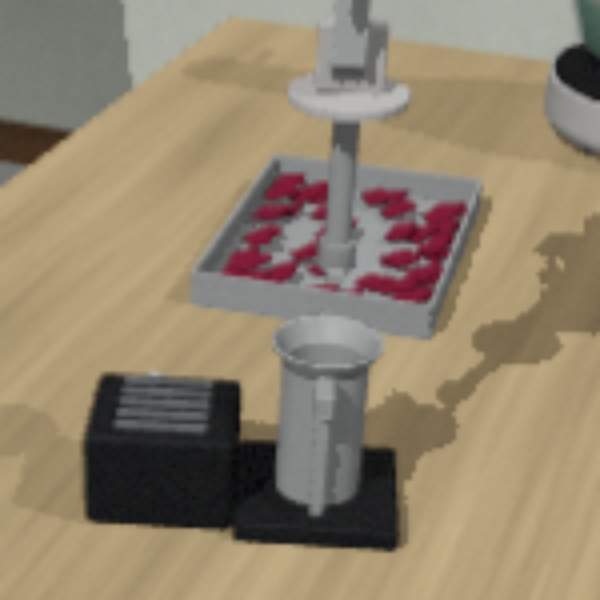

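View pics/t4.png

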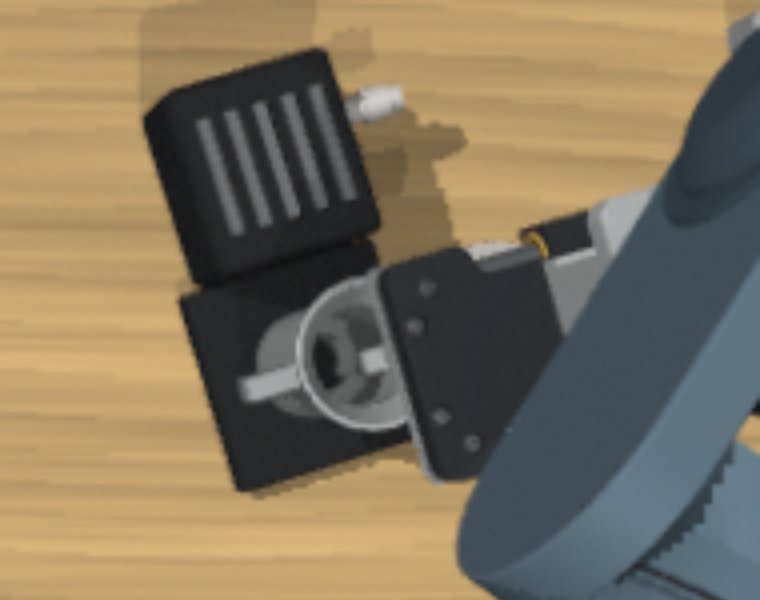

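```bash
python3 - <<'E'
from h import *
for z in (.289,.283,.195,.175,.125): print(z,(proj('side',[.512,-.2219,z])-[280,60])*4)
# measured: collar centre, foot, stem points
E
```

```text
0.289 [342.48714045  89.08772021]
0.283 [341.71682247  99.13746801]
0.195 [330.99441587 238.61151055]
0.175 [328.69943237 268.36517878]
0.125 [323.17441708 339.85443614]
```

```bash
python3 - <<'E'
import cv2
im=cv2.imread('pics/s4.png');cv2.imwrite('pics/s4c.png',cv2.resize(im[60:400,220:460],None,fx=1.75,fy=1.75,interpolation=cv2.INTER_NEAREST))
E
```

```text
(no output)
```

View pics/s4c.png

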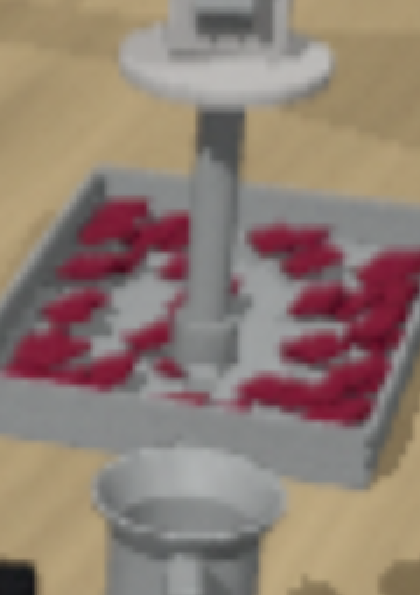

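```bash
python3 -m handwheel '[[0.0,0.001,0,0.01,0,0.2,0],[0.0,0,0,0.015,0,0,0],[0.0,0,0,0.01,0,0,0],[0.0,0,0,0,0,0,0]]'; python3 g.py .513 -.222 .255 17; python3 - <<'E'
from h import *
im=env.get_image('top');cv2.imwrite('pics/t5.png',cv2.resize(im[150:250,410:510],None,fx=6,fy=6)[:600])
im=env.get_image('side');cv2.imwrite('pics/s5.png',cv2.resize(im[100:200,310:410],None,fx=6,fy=6,interpolation=cv2.INTER_NEAREST))
E
```

```text
t: 9.9
tool_pos: [0.5122, -0.2203, 0.2617]
orientation: [-3.106, -0.464, 0.002]
contact_force: [0.3, 0.0, -1.0]
finger_gap: 0.012
t 9.90 pos [ 0.5122 -0.2203  0.2617] gap 0.012 F [ 0.3  0.  -1. ] q1,q6 [-0.61  0.66] zaxis [-0.001  0.001 -1.   ]
toolx yaw 17.0 shift tool mm [0.2 1.8 6.7] turn z -0.0
turn rv deg [-0.06  0.05 -0.  ]
```

View pics/s5.png

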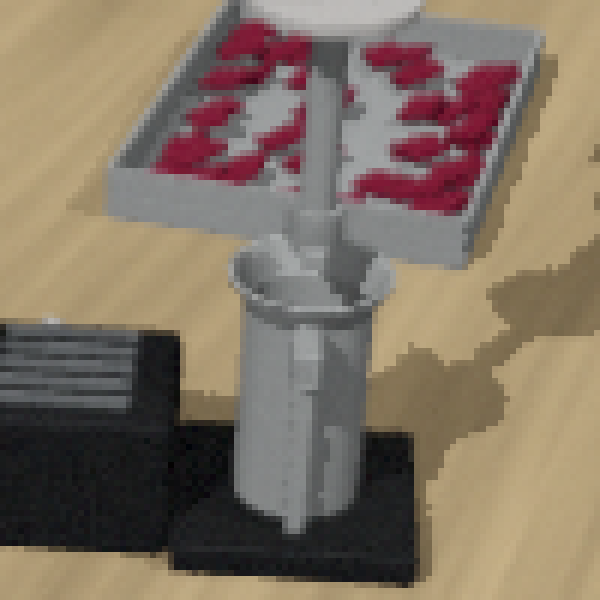

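View pics/t5.png

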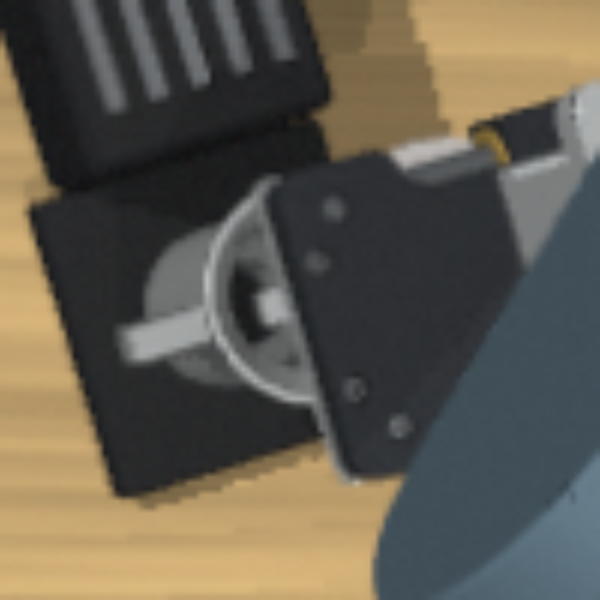

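The lug at (270,305) lies on the ear line, and in the side view the foot (318) sits over the rim centre (313.5, with a 3 px perspective shift). I'll lower it into the bore.

```bash
python3 -m handwheel '[[0.0,0,0.001,0.01,0,0,0],[0.0,0,0,0.015,0,0,0],[0.0,0,0,0.005,0,0,0],[0.0,0,0,0,0,0,0]]'; python3 g.py .513 -.2215 .18 17
```

```text
t: 10.5
tool_pos: [0.5133, -0.2219, 0.2314]
orientation: [3.106, 0.464, 0.002]
contact_force: [0.4, 0.5, 0.0]
finger_gap: 0.012
t 10.50 pos [ 0.5133 -0.2219  0.2314] gap 0.012 F [0.4 0.5 0. ] q1,q6 [-0.61  0.66] zaxis [ 0.001 -0.001 -1.   ]
toolx yaw 17.0 shift tool mm [-0.3 -0.5 51.4] turn z -0.0
turn rv deg [ 0.07 -0.05 -0.  ]
```

```bash
python3 -m handwheel '[[0.0,0,0,0.012,0,0,0],[0.0,0,0,0.012,0,0,0],[0.0,0,0,0,0,0,0]]'; python3 g.py .513 -.2217 .18 17;python3 -m handwheel '[[0.0,0,0,0.012,0,0,0],[0.0,0,0,0.01,0,0,0],[0.0,0,0,0,0,0,0]]'; python3 g.py .513 -.2217 .18 17
```

```text
t: 10.88
tool_pos: [0.5133, -0.2219, 0.2056]
orientation: [3.106, 0.464, 0.002]
contact_force: [0.4, 0.6, -0.7]
finger_gap: 0.0116
t 10.88 pos [ 0.5133 -0.2219  0.2056] gap 0.0116 F [ 0.4  0.6 -0.7] q1,q6 [-0.61  0.66] zaxis [ 0.001 -0.001 -1.   ]
toolx yaw 17.0 shift tool mm [-0.3 -0.3 25.6] turn z -0.0
turn rv deg [ 0.07 -0.05 -0.  ]
t: 11.25
tool_pos: [0.5134, -0.2219, 0.182]
orientation: [3.106, 0.464, 0.002]
contact_force: [-0.3, 0.3, -2.0]
finger_gap: 0.012
t 11.25 pos [ 0.5134 -0.2219  0.182 ] gap 0.012 F [-0.3  0.3 -2. ] q1,q6 [-0.61  0.66] zaxis [ 0.001 -0.001 -1.   ]
toolx yaw 17.0 shift tool mm [-0.3 -0.3  2. ] turn z -0.0
turn rv deg [ 0.07 -0.05 -0.  ]
```

```bash
python3 -m handwheel '[[0.0,0,0,0.006,0,0,0],[0.0,0,0,0.006,0,0,0],[0.0,0,0,0,0,0,0]]'; python3 -m handwheel '[[0.0,0,0,0.005,0,0,0],[0.0,0,0,0,0,0,0]]'; python3 g.py .513 -.2217 .148 17
```

```text
t: 11.62
tool_pos: [0.5137, -0.2221, 0.1696]
orientation: [3.106, 0.464, 0.003]
contact_force: [-0.7, 0.2, -1.5]
finger_gap: 0.012
t: 11.88
tool_pos: [0.5138, -0.2222, 0.1645]
orientation: [3.105, 0.464, 0.003]
contact_force: [-0.8, -0.6, -1.5]
finger_gap: 0.012
t 11.88 pos [ 0.5138 -0.2222  0.1645] gap 0.012 F [-0.8 -0.6 -1.5] q1,q6 [-0.61  0.66] zaxis [ 0.002 -0.002 -1.   ]
toolx yaw 17.0 shift tool mm [-0.6 -0.7 16.5] turn z -0.0
turn rv deg [ 0.13 -0.09 -0.  ]
```

```bash
python3 -m handwheel '[[0.0,0,0,0.005,0,0,0],[0.0,0,0,0.004,0,0,0],[0.0,0,0,0,0,0,0]]'; python3 -m handwheel '[[0.0,0,0,0.003,0,0,0],[0.0,0,0,0,0,0,0]]'; python3 g.py .513 -.2217 .148 17
```

```text
t: 12.25
tool_pos: [0.5139, -0.2223, 0.1551]
orientation: [3.105, 0.464, 0.004]
contact_force: [0.2, 0.4, -1.6]
finger_gap: 0.0121
t: 12.5
tool_pos: [0.514, -0.2223, 0.1519]
orientation: [3.105, 0.464, 0.004]
contact_force: [-0.9, 0.3, -2.1]
finger_gap: 0.0122
t 12.50 pos [ 0.514  -0.2223  0.1519] gap 0.0122 F [-0.9  0.3 -2.1] q1,q6 [-0.61  0.66] zaxis [ 0.003 -0.002 -1.   ]
toolx yaw 17.0 shift tool mm [-0.8 -0.9  3.9] turn z -0.0
turn rv deg [ 0.15 -0.12 -0.  ]
```

```bash
python3 -m handwheel '[[0.0,0,0,0.002,0.1,-0.1,0],[0.0,0,0,0.001,0,0,0],[0.0,0,0,0,0,0,0]]'; python3 -m handwheel '[[0.0,0,0,0.001,0,0,0],[0.0,0,0,0,0,0,0]]'; python3 g.py .513 -.2217 .148 17
```

```text
t: 12.88
tool_pos: [0.5141, -0.2224, 0.1489]
orientation: [3.106, 0.464, 0.001]
contact_force: [-0.2, 0.8, -2.0]
finger_gap: 0.0119
t: 13.12
tool_pos: [0.5143, -0.2225, 0.1481]
orientation: [3.106, 0.464, 0.001]
contact_force: [-0.8, -0.5, -1.3]
finger_gap: 0.0122
t 13.12 pos [ 0.5143 -0.2225  0.1481] gap 0.0122 F [-0.8 -0.5 -1.3] q1,q6 [-0.61  0.66] zaxis [ 0.001 -0.001 -1.   ]
toolx yaw 17.0 shift tool mm [-1.  -1.2  0.1] turn z 0.0
turn rv deg [ 0.08 -0.04  0.  ]
```

```bash
python3 -m handwheel '[[0.0,-0.0007,-0.0005,0.001,0,0,0],[0.0,0,0,0,0,0,0]]'; python3 g.py .513 -.2217 .148 17;  python3 -m handwheel '[[0.0,0,0,0.001,0,0,6],[0.0,0,0,0.001,0,0,6],[0.0,0,0,0,0,0,0]]'; python3 g.py .513 -.2217 .142 -43
```

```text
t: 13.38
tool_pos: [0.5141, -0.2225, 0.148]
orientation: [3.105, 0.464, 0.004]
contact_force: [-0.5, -0.4, -1.2]
finger_gap: 0.0117
t 13.38 pos [ 0.5141 -0.2225  0.148 ] gap 0.0117 F [-0.5 -0.4 -1.2] q1,q6 [-0.61  0.66] zaxis [ 0.003 -0.002 -1.   ]
toolx yaw 17.0 shift tool mm [-0.8 -1.1  0. ] turn z -0.0
turn rv deg [ 0.15 -0.12 -0.  ]
t: 13.75
tool_pos: [0.5155, -0.2221, 0.1476]
orientation: [3.137, 0.128, 0.01]
contact_force: [-0.7, 0.5, -0.3]
finger_gap: 0.0111
t 13.75 pos [ 0.5155 -0.2221  0.1476] gap 0.0111 F [-0.7  0.5 -0.3] q1,q6 [-0.61  0.88] zaxis [ 0.007 -0.001 -1.   ]
toolx yaw 4.7 shift tool mm [-2.5 -0.6  5.6] turn z 47.7
turn rv deg [-0.06 -0.39 47.69]
```

```bash
python3 -m handwheel '[[0.0,-0.002,-0.0005,0.001,0,-0.4,6],[0.0,0,0,0.001,0,0,7],[0.0,0,0,0.001,0,0,7],[0.0,0,0,0,0,0,0]]'; python3 g.py .513 -.2217 .142 -43; python3 - <<'E'
from h import *
im=env.get_image('side');cv2.imwrite('pics/s6.png',cv2.resize(im[100:200,310:410],None,fx=6,fy=6,interpolation=cv2.INTER_NEAREST))
E
```

```text
t: 14.25
tool_pos: [0.5121, -0.2222, 0.1443]
orientation: [3.11, -0.421, -0.007]
contact_force: [-1.4, -0.5, 2.3]
finger_gap: 0.0121
t 14.25 pos [ 0.5121 -0.2222  0.1443] gap 0.0121 F [-1.4 -0.5  2.3] q1,q6 [-0.61  1.23] zaxis [-0.005 -0.002 -1.   ]
toolx yaw -15.4 shift tool mm [ 0.8 -0.7  2.3] turn z 27.6
turn rv deg [ 0.24  0.17 27.58]
```

View pics/s6.png

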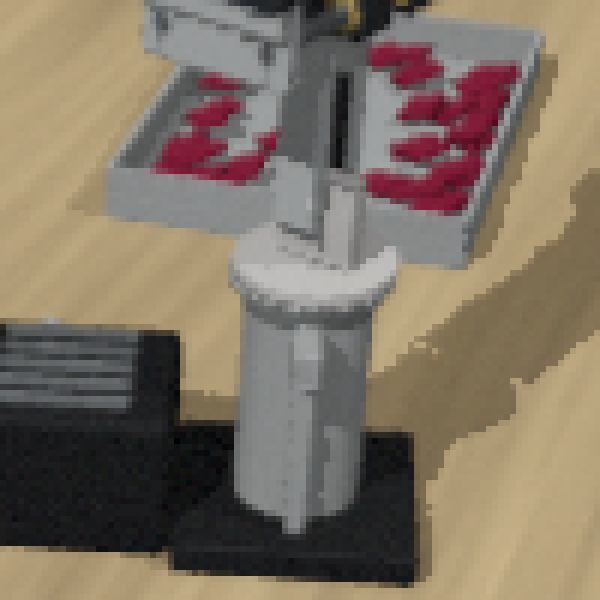

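The collar is close above the rim after 32° of turn. It is sinking along the thread, so I'll continue.

```bash
python3 -m handwheel '[[0.0,0.0005,-0.0005,0.001,0.2,0.2,7],[0.0,0,0,0.001,0,0,7],[0.0,0,0,0.001,0,0,7],[0.0,0,0,0,0,0,0]]'; python3 g.py .513 -.2217 .142 -43
```

```text
t: 14.8
tool_pos: [0.5122, -0.2223, 0.1422]
orientation: [2.983, -0.981, -0.001]
contact_force: [-0.1, -0.2, 0.6]
finger_gap: 0.0118
t 14.80 pos [ 0.5122 -0.2223  0.1422] gap 0.0118 F [-0.1 -0.2  0.6] q1,q6 [-0.61  1.59] zaxis [-0.001 -0.001 -1.   ]
toolx yaw -36.4 shift tool mm [ 0.3 -0.9  0.2] turn z 6.6
turn rv deg [0.08 0.03 6.61]
```

```bash
python3 -m handwheel '[[0.0,0,0,0.0005,0,0,7],[0.0,0,0,0.0005,0,0,0],[0.0,0,0,0,0,0,0]]'; python3 g.py .513 -.2217 .142 -43; python3 - <<'E'
from h import *
im=env.get_image('side');cv2.imwrite('pics/s7.png',cv2.resize(im[100:200,310:410],None,fx=6,fy=6,interpolation=cv2.INTER_NEAREST))
E
```

```text
t: 15.18
tool_pos: [0.5127, -0.2222, 0.1421]
orientation: [2.922, -1.151, 0.001]
contact_force: [-1.8, 0.7, 1.7]
finger_gap: 0.0117
t 15.18 pos [ 0.5127 -0.2222  0.1421] gap 0.0117 F [-1.8  0.7  1.7] q1,q6 [-0.61  1.71] zaxis [ 0.    -0.001 -1.   ]
toolx yaw -43.0 shift tool mm [-0.1 -0.5  0.1] turn z 0.0
turn rv deg [ 0.04 -0.03  0.  ]
```

View pics/s7.png

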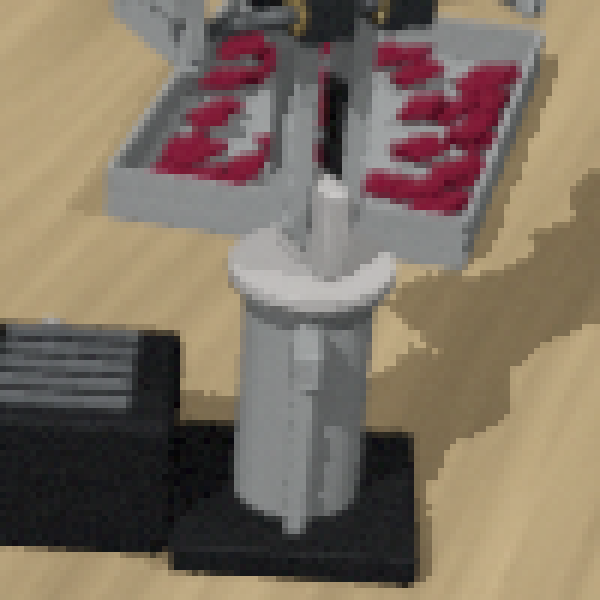

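The collar sits on the rim at about (313,270), with the foot height at 17 mm and the turn at 60°. Releasing and retreating straight up.

```bash
python3 -m handwheel '[[0.06,0,0,0,0,0,0],[0.06,0,0,0,0,0,0],[0.06,0,0,0,0,0,0],[0.06,0,0,0,0,0,0],[0.06,0,0,0,0,0,0]]'; python3 g.py .513 -.2217 .142 -43;
```

```text
t: 15.85
tool_pos: [0.5125, -0.222, 0.1406]
orientation: [2.924, -1.148, -0.0]
contact_force: [-0.0, -0.9, -0.1]
finger_gap: 0.0578
t 15.85 pos [ 0.5125 -0.222   0.1406] gap 0.0578 F [-0.  -0.9 -0.1] q1,q6 [-0.61  1.71] zaxis [-0. -0. -1.]
toolx yaw -42.9 shift tool mm [ 0.2 -0.6 -1.4] turn z 0.1
turn rv deg [0.03 0.   0.12]
```

```bash
python3 -m handwheel '[[0.06,0,0,-0.02,0,0,0],[0.06,0,0,-0.03,0,0,0],[0.06,0,0,-0.05,0,0,0],[0.06,-0.03,0,-0.05,0,0,0],[0.06,-0.05,0,0,0,0,0],[0.06,-0.06,0.03,0,0,0,0],[0.06,-0.05,0.03,0,0,0,0],[0.06,0,0,0,0,0,0],[0.06,0,0,0,0,0,0]]'; python3 - <<'E'
from h import *
im=env.get_image('side');cv2.imwrite('pics/s8.png',cv2.resize(im[100:200,310:410],None,fx=6,fy=6,interpolation=cv2.INTER_NEAREST))
im=env.get_image('top');cv2.imwrite('pics/t8.png',im)
E
```

```text
t: 16.98
tool_pos: [0.3328, -0.1361, 0.3088]
orientation: [2.918, -1.144, 0.032]
contact_force: [-0.1, -0.4, 0.1]
finger_gap: 0.0603
```

View pics/s8.png

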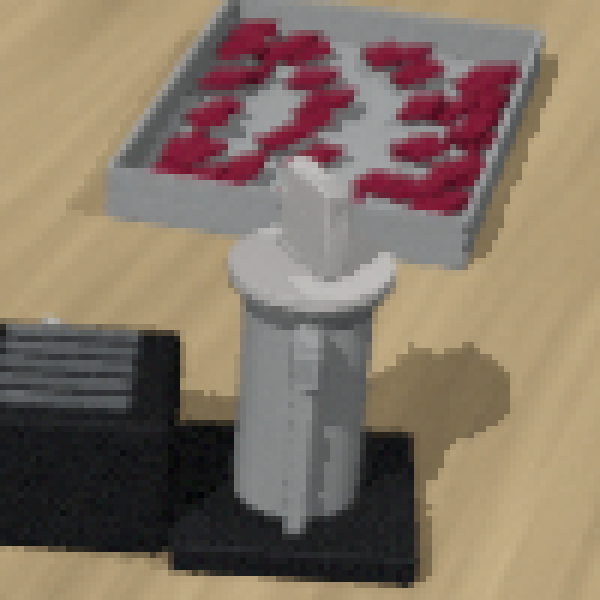

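View pics/t8.png

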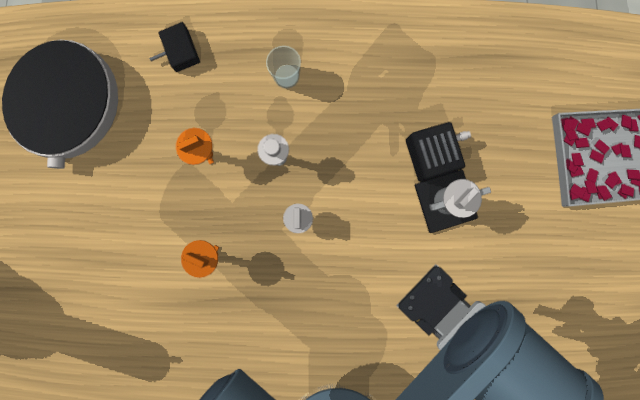

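The collar lies flat on the rim at (313,268) in the side crop, and the other plugs are where they were. I'll check the wing angle for grip slip.

```bash
python3 - <<'E'
from h import *
im=cv2.imread('pics/t8.png');cv2.imwrite('pics/t8c.png',cv2.resize(im[165:229,430:494],None,fx=9,fy=9,interpolation=cv2.INTER_NEAREST))
E
```

```text
(no output)
```

View pics/t8c.png

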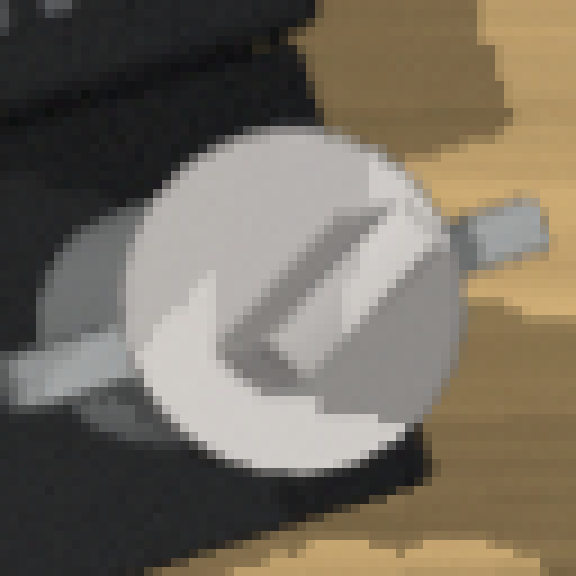

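```bash
python3 -c "
from cell import env
print(env.hand_in())"
```

```text
the job is handed in; nothing more can be done
None
```

The long wing-headed plug is screwed home in the well, with its collar on the rim, and I've handed the job in. I gripped it by the wing, lowered it upright with its lugs through the slots, and turned it about 60° clockwise. Then I let go and backed the arm clear, about 17 s into the 45 s allowed.

**Seating:** before release, the tool height put the foot at 17 mm, which is the thread end. After release, both camera views showed the collar flat on the rim.

**Turn angle:** the wing's angle in the top view came out at about 64° of turn against 60° from the tool. That is within reading error and well past the 42° needed.

**Forces:** readings stayed at a few newtons each time I checked.

**Bystanders:** the short plug, the knob-headed plug and both orange look-alikes stand where they were.

**Disagreement:** the two cameras differed by about 2–3 mm on positions. I aimed between them, and the plug went in without side load. No check failed.

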